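Angle the instrument case past the guard post into its parking bay

TASK

Park the long blue instrument case in its bay: push first one end, then the other as needed, so that its leading end swings past the red guard post and in between the two aluminium rails, then push it fully home against the end stop and leave it there. Only push the case along the board, never lift or tip it, and leave the vial, the amber bottle, the small teal carton and the timer where they stand.

Things in the scene. Friction and masses are not known exactly. Their poses are not given: they have to be found in the camera images.
- case: closed blue instrument case lying on the board, loose, about 0.18 to 0.35 kg: 236 mm long along its own x, 37 mm wide along its own y (from -20 to +17 mm; two clips there only show), 18 mm high, ends and sides upright. Origin under its middle. Its +x (leading) end starts nearer to the bay, on the robot's side of the bay's centre line. It stops sliding when the push stops
- case_lead (a point): middle of the leading (+x) end face of the case, 9 mm above its underside
- case_tail (a point): middle of the trailing (-x) end face of the case, 9 mm above its underside
- dock: the bay, fixed on the flat grey board whose top is at z = 10 mm, without a floor: two parallel aluminium rails 18 mm high, 10 mm thick, inner faces at dock y = +30 and -30 mm, from the mouth (x = 0) to a rubber-faced end stop (x = 170 mm). Origin on the board between the rails at the mouth; x points into the bay, y to the left as one looks in (away from the robot)
- dock_home (a point): point on the board inside the bay, 52 mm behind the mouth on the centre line: the case's origin lies here when it is home, 66 mm of the case still sticking out of the mouth; axes as the dock's. In front of the mouth the +y rail flares outward by 32 degrees for 40 mm and the -y rail for 18 mm
- post_top (a point): top of the guard post: short upright red post with a steel cap, 17 mm in diameter (20 mm foot plate), 27 mm high, fixed 45 mm in front of the mouth (dock x = -45 mm) and 46 mm to the robot's side of the centre line (dock y = -46 mm); the case must pass on its +y side
- vial: bystander: small glass vial with a blue cap, 20 mm in diameter, 54 mm high, standing loose at the front right; origin under its centre
- amber_bottle: bystander: small amber bottle with a red cap, 52 mm in diameter, 108 mm high, standing loose at the right; origin under its centre
- carton: bystander: small teal and white carton, 45x62x32 mm, loose on the robot's side of the bay; origin under its centre
- timer: bystander: white timer lying flat, 58x66x18 mm, loose at the left; origin under its centre

How it is judged (in metres and radians):
On the way:
1. the leading end of the case has passed the guard post on the bay's side and points into the mouth (x of case_lead in the frame of dock between -0.03 and 0.05 m and y of case_lead in the frame of dock between -0.034 and 0.05 m), for 0.05 s.
At the end, for the whole second after the job is handed in: The case lies flat and at rest between the rails, its leading end within 10 mm of the end stop, within 18 mm of the centre line and 0.16 rad of the bay's direction; the bystanders are within 15 mm of where they stood (x of case in the frame of dock_home between -0.01 and 0.006 m and y of case in the frame of dock_home between -0.018 and 0.018 m and angle between the x axis of case and the x axis of dock, either way round below 0.16 rad and height (world z) of case below 0.015 m and angle between case's own z axis and vertical below 0.05 rad and linear speed of case below 0.01 m/s and distance of each of vial, amber_bottle, carton, timer from where it was at the start of the episode below 0.015 m); the robot touches nothing.
It fails at once if the case is lifted off the board or tipped (height (world z) of case above 0.022 m or angle between case's own z axis and vertical above 0.15 rad).
It fails at once if the vial is pushed away or knocked over (distance of vial from where it was at the start of the episode above 0.015 m or angle between vial's own z axis and vertical above 0.3 rad).
It fails at once if the amber bottle is pushed away or knocked over (distance of amber_bottle from where it was at the start of the episode above 0.015 m or angle between amber_bottle's own z axis and vertical above 0.3 rad).
It fails at once if the carton is pushed away or knocked over (distance of carton from where it was at the start of the episode above 0.015 m or angle between carton's own z axis and vertical above 0.3 rad).
It fails at once if the timer is pushed away or knocked over (distance of timer from where it was at the start of the episode above 0.015 m or angle between timer's own z axis and vertical above 0.3 rad).
It also fails if it takes over 54 s, if anything falls off the work surface, if the arm or the gripper's body presses on something with over 40 N, if the wrist force passes 120 N, or if a joint passes its speed limit or range.

ROBOT

A 6-joint arm with a two-finger parallel gripper is mounted at the origin on a cart in front of the work surface, level with it; the furniture and walls round the work are solid. World frame = base frame: x ahead of the robot, y to its left, z up, the work surface at z = 0. Lengths are in mm, angles in rad, forces in N, time in s.
With the tool pointing down it reaches from about 350 to 975 mm from the base axis. Payload 7.1 kg.
Tool frame: the origin (TCP) lies midway between the tips of the shut fingers; the grasp point (between the pads) lies 19 mm behind it (ctrl.grasp_offset is the distance from the TCP to the grasp point, in mm); z points along the fingers, y is the line along which they close (so a half turn about z gives the same grasp; the last joint's range is limited). The gripper opens to 88 mm and grips with 3 to 60 N. Pads are 20 mm wide; open, the fingers measure 115 mm over their backs; the gripper's body (75 mm by 178 mm) begins 61 mm behind the grasp point.
Start: joints at [-1.329, 0.423, 1.63, -0, 1.089, -0.019], TCP at [161.177, -603.843, 222.675] pointing down, gripper open.
Joint ranges: [-3, 3], [-0.9, 2.11], [0.09, 2.58], [-1.31, 4.45], [0.11, 2.69], [-2.54, 2.54]. Speed limits (rad/s): [2.39, 2.39, 3.01, 3.14, 3.14, 3.14].

INTERFACE

Orientations are given as a rotation vector (axis times angle).
In Python, from workcell import sensors, viewer, ctrl gives the robot as it stands. The module is installed in compiled form; this text tells all that it offers.
- The arm moves only by the shell command python3 -m handwheel 'ROWS'. ROWS is JSON, a list of rows, each a list of 7 numbers: the shift along the tool's x, y, z in mm, then the turn, a rotation vector about the tool's x, y, z in rad, then the closure, from 0 (fully open) to 1 (shut). In form: [[x, y, z, rx, ry, rz, jaw], ...]. A call has 1 to 10 rows; each row shifts and turns the commanded pose from where the row before left it, along the tool's axes as they then stand; what a row does not reach is not made up. A row lasts 1/8 s, in which the tool goes at most 62.5 mm and 10.7 degrees, less where a joint would pass 70% of its speed; a pose out of reach is approached as far as the arm can. A call is refused whole if a number of a shift passes 62.5 or a number of a turn 0.188, either way. A call with a gripper value outside its range is refused whole. The fingers move at their own pace and stop on an object; the grip force is fixed at half the most. Time passes only in rows, so rows that do not move let the fingers close. It gives the time, the measured TCP pose, the force, the opening and the grip force at its end, in the units of the state.
- sensors.get_obs(): the state, without advancing time (a new reading comes with each control period).
- viewer.get_image(name): name is "side" or "top" or "wrist"; returns a dict with "frame" (400x640x3 uint8, blue, green, red), "fov_y" (degrees; the focal length in pixels is half the picture's height over the tangent of half this angle, whatever the lens; pixels are square), "cx", "cy" (the principal point, pixels), "distortion" ([k1, k2, p1, p2, k3] as OpenCV has them; the pictures are not rectified), "R" (3x3) and "t" (3): a world point X has camera coordinates R X + t. Camera axes: x right, y down, z forward; pixel columns grow to the right and rows downward; lengths in mm; the calibration is good to about 2 mm. A picture is of the moment at which its call begins. There is no depth.
- ctrl.close_job(): hands the job in; it is judged then, once.
The state is a dict: "t": time; "qpos": joint angles; "qvel": joint speeds; "joint_torque": joint torques, N m; "ee_pos": TCP position; "orientation": TCP orientation; "ft_force": force on the tool from outside, world axes, zero at the start; "moment": the same for the moment, N m; "width": finger opening in mm; "grasp_force": force on a finger pad.
Only numpy, scipy, OpenCV 4.12 (cv2) and the standard library are available. Lean on these libraries where they do the work, as an engineer would, in place of code of your own. Each camera call takes 0.05 s, during which the arm holds its last target. There are 200 camera calls.

## Working session

There is one attempt and no reset: what is moved stays moved. The work goes in short steps, Python scripts to look and compute and a shell command to move; the robot and the scene stay as the last step left them, time stands still between calls to the robot, and variables do not carry over. Pictures are saved under pics/ and viewed, at most 10 in all, crops included, and the job is handed in when it is done.

```bash
mkdir -p pics; python3 - <<'E'
from workcell import sensors, viewer, ctrl
import cv2,pickle
o=sensors.get_obs(); print(o['ee_pos'],o['orientation'],o['width'],o['t'])
for n in ("top","side"):
    d=viewer.get_image(n); cv2.imwrite(f"pics/{n}0.png",d["frame"]); pickle.dump(d,open(f"{n}0.pkl","wb"))
    print(n,d["fov_y"],d["cx"],d["cy"],d["distortion"],d["R"],d["t"])
E
```

```text
[ 161.05500326 -603.3316816   221.91770658] [-3.11346493e+00 -4.08326467e-01  2.67666810e-04] 87.90124932909255 0.0
top 46.50103602365114 325.05092039670484 199.51471876205449 [-0.07577484  0.          0.          0.          0.        ] [[-0.0776638  -0.9969758   0.00275477]
 [-0.9705612   0.07497367 -0.22888842]
 [ 0.22798968 -0.02045002 -0.97344877]] [ 140.10429862  557.24778112 1202.21146197]
side 54.91557204908251 318.5293368734296 192.5698112261294 [-0.06876285  0.          0.          0.          0.        ] [[-0.35846891 -0.93347301 -0.01132213]
 [-0.4851093   0.19662459 -0.85206088]
 [ 0.79760204 -0.29994486 -0.52332023]] [314.36904753 300.96581091 947.73708116]
```

View pics/top0.png

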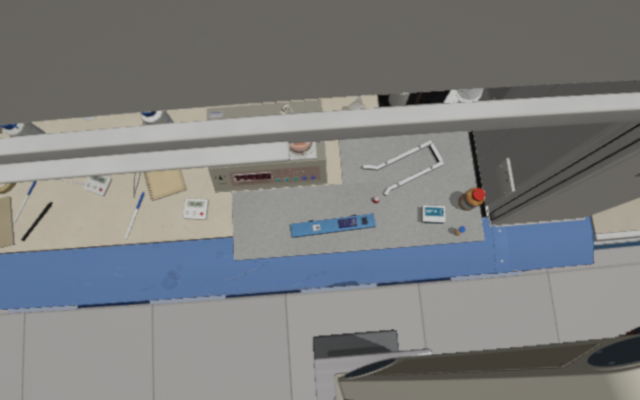

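View pics/side0.png

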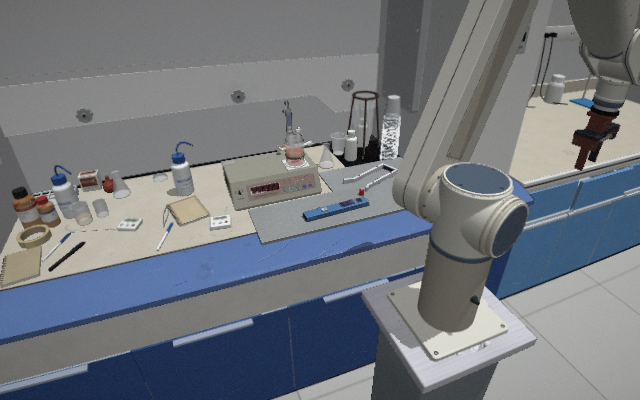

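Top view: the case runs from about (292,228) to (375,222). The post is at (376,199), the bay goes from about (388,190)/(375,167) to (440,150), the carton is at (434,214), the vial at (461,231) and the bottle at (475,196). The side view shows the same layout, with the arm at the right.

```bash
cat > h.py <<'E'
import cv2,numpy as np,pickle
def K(d):
    f=200/np.tan(np.radians(d["fov_y"]/2)); return np.array([[f,0,d["cx"]],[0,f,d["cy"]],[0,0,1]])
def ray(d,px,z):
    p=cv2.undistortPoints(np.array(px,float).reshape(-1,1,2),K(d),np.array(d["distortion"])).reshape(-1,2)
    R=np.array(d["R"]);t=np.array(d["t"]);c=-R.T@t
    v=np.c_[p,np.ones(len(p))]@R
    return c+v*((z-c[2])/v[:,2])[:,None]
def blue(d,z=28,roi=(280,205,385,245)):
    x0,y0,x1,y1=roi; hsv=cv2.cvtColor(d["frame"],cv2.COLOR_BGR2HSV)
    m=cv2.inRange(hsv,(95,110,50),(125,255,255)); k=np.zeros_like(m); k[y0:y1,x0:x1]=m[y0:y1,x0:x1]
    return k
E
python3 - <<'E'
from h import *
d=pickle.load(open("top0.pkl","rb"))
im=cv2.resize(d["frame"][120:260,280:500],None,fx=3.6,fy=3.6,interpolation=cv2.INTER_CUBIC); cv2.imwrite("pics/c0.png",im)
k=blue(d); cs,_=cv2.findContours(k,0,2); c=max(cs,key=cv2.contourArea)
b=cv2.boxPoints(cv2.minAreaRect(c)); print(b); print(ray(d,b,28).round(1))
hsv=cv2.cvtColor(d["frame"],cv2.COLOR_BGR2HSV); r=cv2.inRange(hsv,(0,120,60),(8,255,255))[180:215,360:390]
ys,xs=np.nonzero(r); print(xs.mean()+360,ys.mean()+180,len(xs))
E
```

```text
[[290.435   223.70595]
 [372.20355 212.94691]
 [373.88837 225.75154]
 [292.1198  236.51057]]
[[513.7 196.7  28. ]
 [526.5 -32.2  28. ]
 [490.1 -33.2  28. ]
 [477.7 194.3  28. ]]
375.2 201.4 5
```

View pics/c0.png

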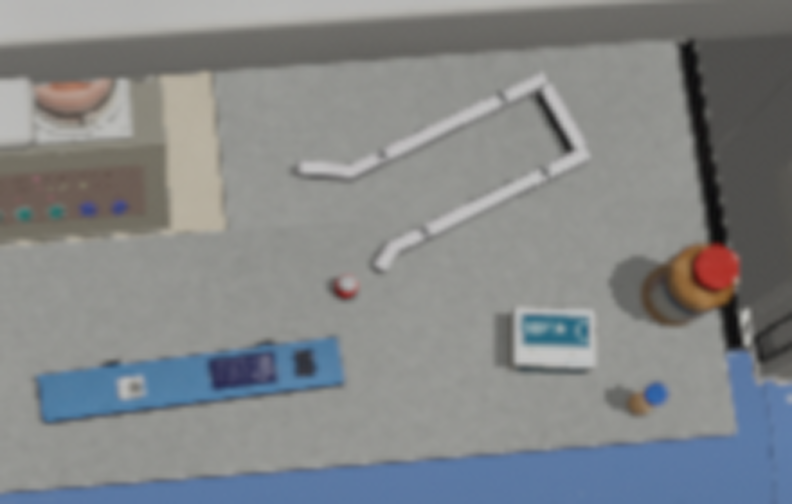

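```bash
cat >> h.py <<'E'
def crop(p): return np.array(p,float)/3.6+[280,120]-0.36
E
python3 - <<'E'
from h import *
d=pickle.load(open("top0.pkl","rb"))
c=ray(d,crop([(38,377),(338,338),(343,383),(43,421)]),28)[:,:2]; print("case",c.round(0).tolist())
tail=(c[0]+c[3])/2; lead=(c[1]+c[2])/2
print("tail",tail,"lead",lead,np.hypot(*(lead-tail)),np.hypot(*(c[0]-c[3])))
r=ray(d,crop([(350,172),(545,78),(393,248),(585,153)]),28)[:,:2]; print("rails",r.round(0).tolist())
u=r[1]-r[0]+r[3]-r[2]; a=np.arctan2(u[1],u[0]); ex=np.array([np.cos(a),np.sin(a)]); ey=np.array([-ex[1],ex[0]])
print("lens",np.hypot(*(r[1]-r[0])),np.hypot(*(r[3]-r[2])),"sep",(r[0]-r[2])@ey,"ang",a)
post=ray(d,crop([(347,283)]),37)[0,:2]; print("post",post)
M=(r[0]+r[2])/2; print("mouth",M,"from post",post+45*ex+46*ey,"from end",(r[1]+r[3])/2-174*ex)
print("others carton,bottle,vial",ray(d,crop([(555,320)]),42)[0],ray(d,crop([(716,267)]),118)[0],ray(d,crop([(656,393)]),64)[0])
print("edge",ray(d,crop([(735,433),(0,492),(220,225),(212,75)]),10).round(0).tolist())
E
```

```text
case [[512.0, 197.0], [525.0, -36.0], [489.0, -36.0], [478.0, 196.0]]
tail [494.7550375 196.6356217] lead [506.85985935 -35.82154446] 232.77212206309486 34.41575427723609
rails [[657.0, -59.0], [724.0, -224.0], [593.0, -86.0], [659.0, -248.0]]
lens 178.696525101954 175.07970479761985 sep 69.99299857149691 ang -1.18479724964218
post [565.50562446 -45.91580244]
mouth [625.08728632 -72.44563067] from post [625.06289147 -70.28652149] from end [626.17453737 -75.12104776]
others carton,bottle,vial [ 522.87002998 -202.40664176   42.        ] [ 538.12664543 -306.70502248  118.        ] [ 456.94490726 -265.81529666   64.        ]
edge [[428.0, -341.0, 10.0], [428.0, 233.0, 10.0], [627.0, 47.0, 10.0], [753.0, 42.0, 10.0]]
```

```bash
python3 -m handwheel '[[38,-48,0,0,0,0,0],[38,-48,0,0,0,0,0],[38,-48,0,0,0,0,0],[38,-48,0,0,0,0,0],[38,-48,0,0,0,0,0],[38,-48,0,0,0,0,0],[38,-48,0,0,0,0,0],[38,-48,0,0,0,0,0],[38,-48,0,0,0,0,0],[38,-48,0,0,0,0,0]]'; python3 -m handwheel '[[36,-46,0,0,0,0,0],[36,-46,0,0,0,0,0],[0,0,0,0,0,0.105,0],[0,0,0,0,0,0.105,0],[0,0,0,0,0,0,0]]'
python3 - <<'E'
from workcell import sensors
from scipy.spatial.transform import Rotation as R
o=sensors.get_obs(); print(o['t'],o['ee_pos'],R.from_rotvec(o['orientation']).as_matrix().round(3),o['qpos'],o['ft_force'])
E
```

```text
t: 1.35
ee_pos: [405.0, -40.1, 222.8]
orientation: [3.115, 0.408, 0.001]
ft_force: [0.1, -0.8, -0.4]
width: 87.8
grasp_force: 0.0
t: 1.98
ee_pos: [450.1, 65.5, 222.4]
orientation: [3.14, 0.082, -0.001]
ft_force: [0.2, -0.1, 0.1]
width: 88.0
grasp_force: 0.0
1.975 [450.13029983  65.54408069 222.40280757] [[ 0.999  0.052 -0.001]
 [ 0.052 -0.999 -0.   ]
 [-0.001  0.    -1.   ]] [1.18429669e-01 1.71463242e-01 1.99216806e+00 2.78342170e-06
 9.78650315e-01 1.63701143e+00] [ 0.19494766 -0.12719552  0.05791963]
```

```bash
python3 -m handwheel '[[0,0,50,0,0,0,0],[0,0,50,0,0,0,0],[0,0,50,0,0,0,0],[0,0,40,0,0,0,0],[0,0,14,0,0,0,0],[0,0,0,0,0,0,0],[8,0,0,0,0,0,0],[7,0,0,0,0,0,0],[6,0,0,0,0,0,0],[0,0,0,0,0,0,0]]'; python3 -m handwheel '[[4,0.6,0,0,0,-0.021,0],[4,0.6,0,0,0,-0.021,0],[4,0.6,0,0,0,-0.021,0],[4,0.6,0,0,0,-0.021,0],[4,0.6,0,0,0,-0.021,0],[4,0.6,0,0,0,-0.021,0],[4,0.6,0,0,0,-0.021,0],[4,0.6,0,0,0,-0.021,0],[0,0,0,0,0,0,0]]'
cat >> h.py <<'E'
def snap(n,name):
    from workcell import viewer
    d=viewer.get_image(n); pickle.dump(d,open(name+".pkl","wb"))
    cv2.imwrite(f"pics/{name}.png",cv2.resize(d["frame"][120:260,280:500],None,fx=3.6,fy=3.6,interpolation=cv2.INTER_CUBIC) if n=="top" else d["frame"]); return d
def dock(p,O=(625.3,-72.5),a=-1.185):
    p=np.atleast_2d(p)[:,:2]-O; e=np.array([[np.cos(a),np.sin(a)],[-np.sin(a),np.cos(a)]]); return p@e.T
E
python3 -c "
from h import *
snap('top','t1')"
```

```text
t: 3.22
ee_pos: [472.4, 66.5, 19.2]
orientation: [-3.14, -0.08, -0.002]
ft_force: [0.1, -0.2, -0.1]
width: 87.8
grasp_force: 0.0
t: 4.35
ee_pos: [504.4, 65.7, 18.8]
orientation: [3.123, 0.344, 0.002]
ft_force: [-0.8, 0.5, -1.0]
width: 87.7
grasp_force: 0.0
```

View pics/t1.png

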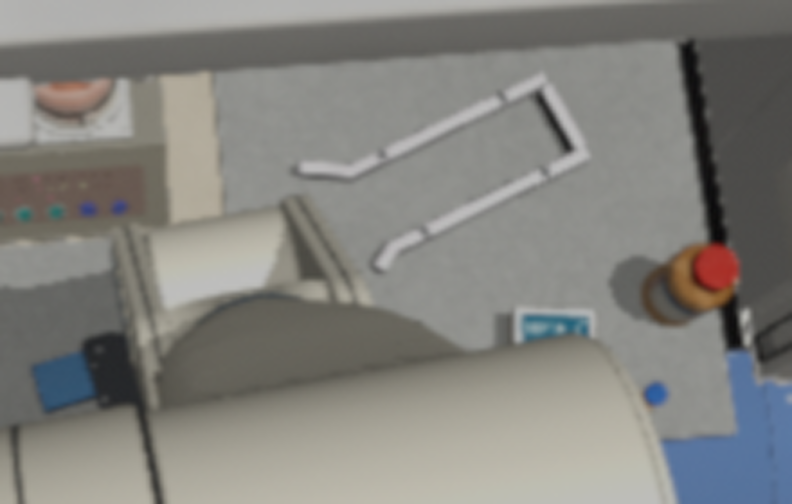

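The arm hides most of the case. Its tail, at about (40,390) in the crop, has moved up slightly, as planned. I'll continue and check with the side view.

```bash
python3 -m handwheel '[[4,0.6,0,0,0,-0.021,0],[4,0.6,0,0,0,-0.021,0],[4,0.6,0,0,0,-0.021,0],[4,0.6,0,0,0,-0.021,0],[4,0.6,0,0,0,-0.021,0],[4,0.6,0,0,0,-0.021,0],[4,0.6,0,0,0,-0.021,0],[4,0.6,0,0,0,-0.021,0],[0,0,0,0,0,0,0]]'
python3 -c "
from h import *
d=snap('side','s1')
cv2.imwrite('pics/s1.png',cv2.resize(d['frame'][130:260,230:430],None,fx=4,fy=4,interpolation=cv2.INTER_CUBIC))"
```

```text
t: 5.52
ee_pos: [536.7, 70.4, 18.7]
orientation: [3.083, 0.605, 0.003]
ft_force: [-0.2, -0.4, -0.4]
width: 87.7
grasp_force: 0.0
```

View pics/s1.png

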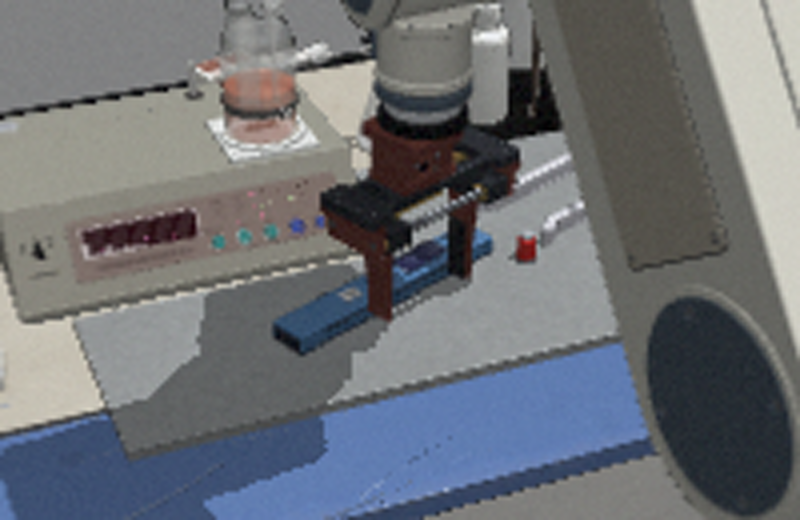

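The gripper is against the near side of the case, whose lead end at (488,235) points just left of the post at (526,247). The tail corners are at (275,322) and (303,340).

```bash
python3 -c "
from h import *
d=pickle.load(open('s1.pkl','rb'))
P=np.array([(275,322),(303,340),(492,238),(478,229)])/4+[230,130]-.37
w=ray(d,P,28);print(w.round(0).tolist(),dock(w).round(0).tolist())
w=ray(d,[np.array([526,240])/4+[230,130]],37);print('post',dock(w))"
```

```text
[[532.0, 205.0, 28.0], [498.0, 192.0, 28.0], [588.0, -23.0, 28.0], [607.0, -18.0, 28.0]] [[-292.0, 18.0], [-292.0, -18.0], [-60.0, -16.0], [-57.0, 4.0]]
post [[-52.69291607 -52.40792291]]
```

```bash
python3 -m handwheel '[[-20,0,0,0,0,0,0],[0,0,-40,0,0,0,0.5],[0,-52,0,0,0,0,1],[0,-52,0,0,0,0,1],[16,-52,0,0,0,0,1],[32,0,0,0,0,0,1],[0,0,0,0,0,0,1],[0,0,0,0,0,0,1]]'
python3 -c "
from h import *
from workcell import sensors
o=sensors.get_obs();print(dock(o['ee_pos']),o['ee_pos'],o['width'])
d=snap('top','t2')"
```

```text
t: 6.58
ee_pos: [502.0, 224.7, 58.4]
orientation: [3.083, 0.603, -0.001]
ft_force: [0.0, 0.0, -0.2]
width: 21.2
grasp_force: 0.0
[[-321.74120164   -2.3727409 ]] [502.03139207 224.70006903  58.40178146] 21.162103310919807
```

View pics/t2.png

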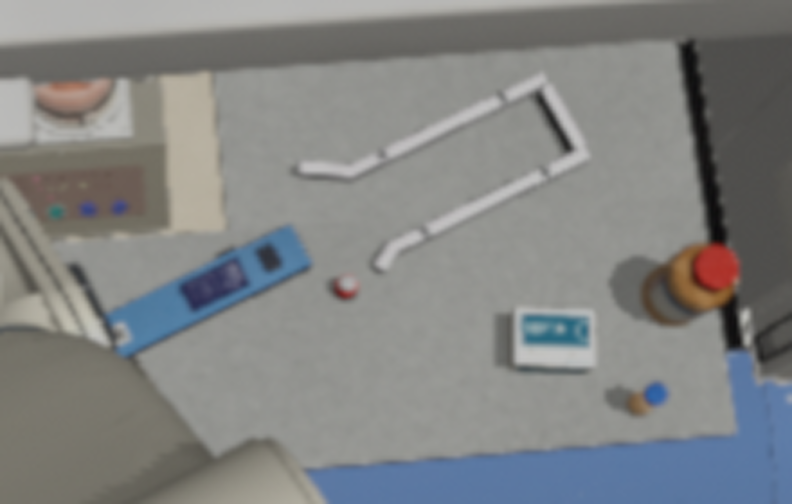

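The case now lies in line with the bay. Its lead corners are at (291,226) and (311,263), on the bay's side of the post at (346,285).

```bash
python3 -c "
from h import *
d=pickle.load(open('t2.pkl','rb'))
print(dock(ray(d,crop([(291,226),(311,263),(125,355),(110,311)]),28)).round(1).tolist())"
python3 -m handwheel '[[2,0,20,0,0,0,1],[0,0,20,0,0,0,1],[0,0,0,0,0,0,1],[0,6,0,0,0,0,1],[0,6,0,0,0,0,1],[0,8,0,0,0,0,1],[0,8,0,0,0,0,1],[0,8,0,0,0,0,1],[0,8,0,0,0,0,1],[0,0,0,0,0,0,1]]'
```

```text
[[-63.1, 16.4], [-62.9, -17.2], [-225.3, -17.8], [-220.4, 18.5]]
t: 7.88
ee_pos: [521.5, 184.5, 18.7]
orientation: [3.083, 0.603, 0.0]
ft_force: [0.5, -0.2, -0.6]
width: 0.4
grasp_force: 0.0
```

```bash
python3 -m handwheel '[[0,8,0,0,0,0,1],[0,8,0,0,0,0,1],[0,8,0,0,0,0,1],[0,8,0,0,0,0,1],[0,8,0,0,0,0,1],[0,8,0,0,0,0,1],[0,0,0,0,0,0,1]]'
python3 -c "
from h import *
from workcell import sensors
o=sensors.get_obs();print(dock(o['ee_pos']),o['ee_pos'])
d=snap('top','t3')"
```

```text
t: 8.75
ee_pos: [539.6, 140.1, 18.6]
orientation: [3.083, 0.603, 0.0]
ft_force: [0.7, -0.7, -0.6]
width: 0.6
grasp_force: 0.0
[[-229.16076394    0.62007694]] [539.6419808  140.05056803  18.63236115]
```

View pics/t3.png

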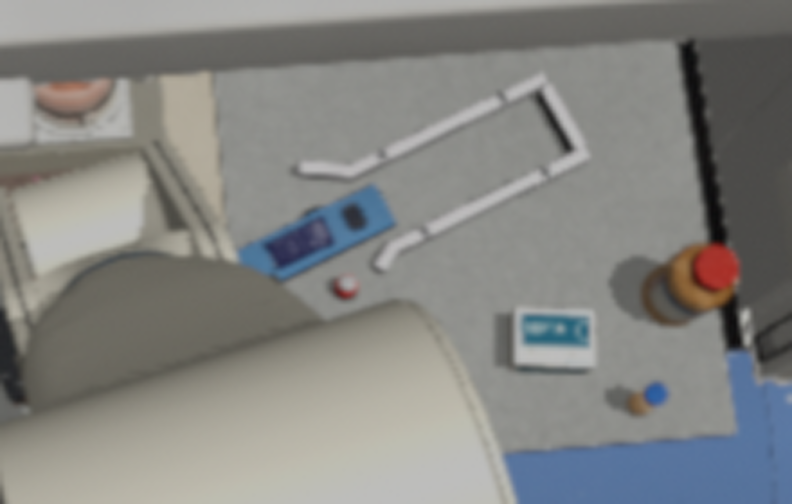

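The lead end, with corners at (375,185) and (395,222), is centred in the mouth and past the post. I'll keep pushing straight in.

```bash
python3 -m handwheel '[[0,8,0,0,0,0,1],[0,8,0,0,0,0,1],[0,8,0,0,0,0,1],[0,8,0,0,0,0,1],[0,8,0,0,0,0,1],[0,8,0,0,0,0,1],[0,8,0,0,0,0,1],[0,8,0,0,0,0,1],[0,0,0,0,0,0,1]]'
python3 -c "
from h import *
from workcell import sensors
o=sensors.get_obs();print(dock(o['ee_pos']),o['ee_pos'])
d=snap('top','t4')"
```

```text
t: 9.93
ee_pos: [563.9, 80.9, 18.8]
orientation: [3.083, 0.603, 0.001]
ft_force: [-0.6, -0.1, -0.1]
width: 0.9
grasp_force: 0.0
[[-165.24507417    0.85780633]] [563.91352249  80.9221977   18.78580747]
```

View pics/t4.png

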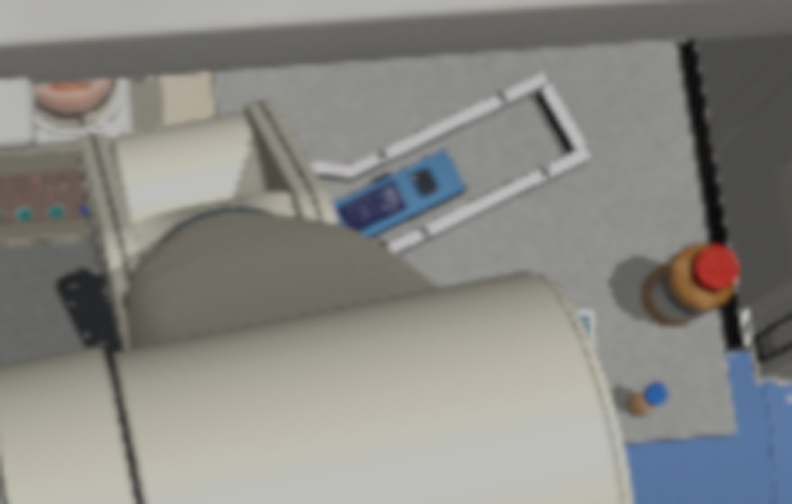

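The case is inside the rails and straight, with its lead end at about (455,170). About 86 mm remain.

```bash
python3 -m handwheel '[[0,8,0,0,0,0,1],[0,8,0,0,0,0,1],[0,8,0,0,0,0,1],[0,8,0,0,0,0,1],[0,8,0,0,0,0,1],[0,8,0,0,0,0,1],[0,8,0,0,0,0,1],[0,8,0,0,0,0,1],[0,8,0,0,0,0,1],[0,0,0,0,0,0,1]]'
python3 -m handwheel '[[0,4,0,0,0,0,1],[0,4,0,0,0,0,1],[0,0,0,0,0,0,1]]'
```

```text
t: 11.22
ee_pos: [591.0, 14.0, 18.6]
orientation: [3.083, 0.603, 0.001]
ft_force: [-0.5, -0.7, 0.5]
width: 0.4
grasp_force: 0.0
t: 11.6
ee_pos: [593.8, 7.1, 18.6]
orientation: [3.083, 0.604, 0.0]
ft_force: [-0.1, -0.6, 0.3]
width: 0.3
grasp_force: 0.0
```

```bash
python3 -m handwheel '[[0,2,0,0,0,0,1],[0,2,0,0,0,0,1],[0,0,0,0,0,0,1]]'
python3 -m handwheel '[[0,2,0,0,0,0,1],[0,0,0,0,0,0,1]]'
python3 -m handwheel '[[0,2,0,0,0,0,1],[0,0,0,0,0,0,1]]'
```

```text
t: 11.98
ee_pos: [595.2, 3.6, 18.7]
orientation: [3.083, 0.604, 0.0]
ft_force: [-0.0, 0.2, -0.3]
width: 0.8
grasp_force: 0.2
t: 12.22
ee_pos: [596.0, 1.7, 18.7]
orientation: [3.083, 0.604, 0.0]
ft_force: [0.2, -0.5, -0.9]
width: 0.4
grasp_force: 0.2
t: 12.48
ee_pos: [596.8, -0.1, 18.7]
orientation: [3.083, 0.604, 0.0]
ft_force: [0.2, 0.1, -0.8]
width: 0.7
grasp_force: 0.2
```

```bash
python3 -m handwheel '[[0,2,0,0,0,0,1],[0,0,0,0,0,0,1]]'
python3 -m handwheel '[[0,2,0,0,0,0,1],[0,0,0,0,0,0,1]]'
python3 -c "
from h import *
from workcell import sensors
o=sensors.get_obs();print(dock(o['ee_pos']),o['ft_force'])
d=snap('top','t5')"
```

```text
t: 12.72
ee_pos: [597.5, -2.0, 18.7]
orientation: [3.083, 0.604, 0.0]
ft_force: [0.1, -0.4, 0.4]
width: 0.4
grasp_force: 0.2
t: 12.98
ee_pos: [598.3, -3.8, 18.7]
orientation: [3.083, 0.604, 0.0]
ft_force: [0.1, 0.6, -0.2]
width: 0.1
grasp_force: 0.2
[[-73.81234845   0.81204812]] [ 0.12449252  0.60158856 -0.23639267]
```

View pics/t5.png

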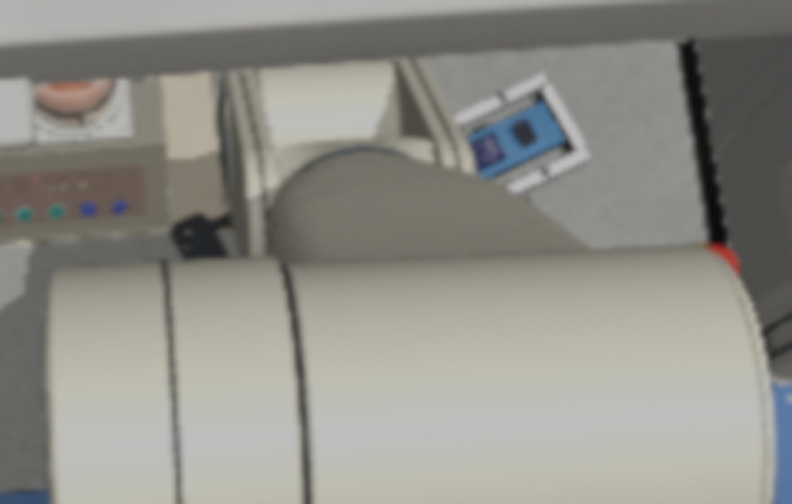

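The lead end, at about (559,122), is almost at the dark stop face. I'll creep on until the force rises.

```bash
python3 -c "
from h import *
d=pickle.load(open('t5.pkl','rb'))
print(dock(ray(d,crop([(547,97),(568,143),(543,80),(585,155)]),28)).round(1).tolist())"
python3 -m handwheel '[[0,1.5,0,0,0,0,1],[0,0,0,0,0,0,1]]'
python3 -m handwheel '[[0,1.5,0,0,0,0,1],[0,0,0,0,0,0,1]]'
```

```text
[[171.5, 19.8], [167.3, -21.5], [175.8, 33.8], [174.6, -36.3]]
t: 13.28
ee_pos: [598.2, -4.0, 18.7]
orientation: [-3.082, -0.603, 0.001]
ft_force: [-3.0, 7.6, 1.7]
width: 0.4
grasp_force: 3.6
t: 13.52
ee_pos: [598.2, -4.1, 18.7]
orientation: [-3.08, -0.602, 0.003]
ft_force: [-3.5, 14.5, 3.1]
width: 0.3
grasp_force: 7.1
```

Force has risen to about 15 N, so the case is against the stop. I'll back off, rise and check.

```bash
python3 -m handwheel '[[0,-4,0,0,0,0,1],[0,-20,0,0,0,0,1],[0,0,-50,0,0,0,1],[0,-50,-30,0,0,0,1],[-20,-55,0,0,0,0,1],[-20,-55,0,0,0,0,1],[-20,-55,0,0,0,0,1],[0,0,0,0,0,0,1]]'
python3 -c "
from h import *
d=snap('top','t6')"
```

```text
t: 14.52
ee_pos: [450.2, 194.6, 98.6]
orientation: [3.081, 0.611, -0.002]
ft_force: [-0.4, 0.1, 0.5]
width: 0.4
grasp_force: 0.0
```

View pics/t6.png

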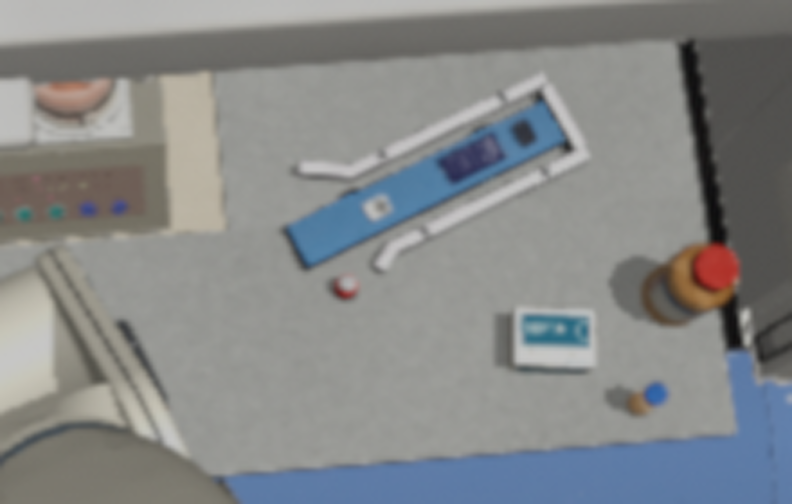

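The case sits straight between the rails with its lead end on the stop at about (560,120) and its tail at about (298,248). The vial, bottle and carton have not moved, and the robot is clear.

```bash
python3 -c "
from workcell import ctrl
print(ctrl.close_job())"
```

```text
the job is handed in; nothing more can be done
None
```

The case is parked straight between the rails and against the end stop. The job was handed in at about 14.6 s of the 54 s allowed, with the vial, bottle and carton unmoved in the last picture. The timer was outside that crop, but the arm never worked near it. The hand-in returned no verdict.

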